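Close the filter carton and hold the gluing plate ready above it

TASK

Fold the carton's flaps down flat, the narrow one first and then the wide one over it. Then take the press plate by its handle, carry it over the copper pipe without touching the pipe, and hold it level about a centimetre above the closed carton top, centred, with its long side along the carton's long side; the plate must never touch the carton, because the glue goes on next. Finish while holding it there, still in the gripper, and leave the cartridge, gauge and jar where they stand.

Things in the scene. Friction and masses are not known exactly. Their poses are not given: they have to be found in the camera images.
- carton: Cardboard carton packed with two filter cartridges, heavy, does not move. 130 mm along its x, 150 mm (long side) along its y, walls 80 mm high (85 mm at the wide flap). Origin: centre of its underside, z up, on the bench. At yaw near 0 its x points away from the robot. Stands left or right of the pipe; the press plate is on the other side.
- carton_top (a point): Centre of the carton's top surface once both flaps lie flat, 89 mm above the bench; axes as the carton's.
- flap_narrow (a joint): Narrow cardboard flap on the carton's far (+x) edge: 50 mm from crease to free edge, 148 mm wide along the carton's y, 4 mm thick. 0 = folded flat over the carton, 1.57 = standing upright, larger = leaning outwards (stop at 2.0 rad). The crease is stiff (0.04 N m, about 1 N at the free edge): the flap stays where it is left. Push it over from outside, then press it down flat.
- flap_narrow_hinge (a point): Middle of the narrow flap's crease: 65 mm out along the carton's +x, 80 mm above the bench; fixed to the carton.
- flap_narrow_edge (a point): Middle of the narrow flap's free edge, on its outer (upper when closed) face.
- flap_wide (a joint): Wide cardboard flap on the carton's near (-x) edge: 90 mm from crease to free edge, 148 mm wide, 4 mm thick. 0 = folded flat, overlapping the narrow flap, 1.57 = upright, larger = leaning outwards (stop at 2.0 rad). Stiff crease, as the narrow one.
- flap_wide_hinge (a point): Middle of the wide flap's crease: 65 mm out along the carton's -x, 85 mm above the bench; fixed to the carton.
- flap_wide_edge (a point): Middle of the wide flap's free edge, on its outer (upper when closed) face.
- press: Loose press plate: aluminium plate 90 mm (x) by 130 mm (long side, y), 8 mm thick, with a wooden bar handle above it on two dark posts. Origin: centre of the plate's underside, z up. Weighs about 0.35 to 0.6 kg, balanced under the handle's middle.
- press_grip (a point): Middle of the wooden handle bar, 53 mm above the plate's underside. The bar is 20 mm wide (along the plate's x), 22 mm high (42 to 64 mm above the underside) and 110 mm long along the plate's y; grip it from above across its 20 mm width. Between the posts there is free space under it.
- pipe: Fixed copper pipe run with brass fittings on two blue brackets, between carton and press plate. 410 mm long along its x, brackets' feet 50 mm wide, highest point 120 mm above the bench. Origin: on the bench under its middle.
- pipe_top (a point): Top of the pipe run at its middle, 120 mm above the bench; axes as the pipe's.
- cartridge: Bystander: brass-coloured filter cartridge with white ends, standing, 58 mm diameter, 110 mm high. Origin: centre of its underside.
- gauge: Bystander: black round pressure gauge lying face up, 68 mm diameter, 26 mm high, with a brass stem along its +x. Origin: centre of the dial's underside.
- jar: Bystander: closed white jar, 70 mm diameter, 90 mm high. Origin: centre of its underside.
Not all that is in view belongs to the job. What is shaped like the press but turquoise is not meant. What is shaped like the carton but green is not meant.

How it is judged:
By the outcome, as a careful person would: the job done as asked, in the order asked, and still so for the second after the job is handed in, while the arm keeps its last pose, push and grip.
It also fails if it takes over 72 s, if anything falls off the work surface, if the arm or the gripper's body presses on something with over 40 N, if the wrist force passes 120 N, or if a joint passes its speed limit or range.

ROBOT

A 7-joint arm with a two-finger parallel gripper is mounted at the origin on the work surface. World frame = base frame: x ahead of the robot, y to its left, z up, the work surface at z = 0. Lengths are in m, angles in rad, forces in N, time in s.
With the tool pointing down it reaches from about 0.4 to 0.85 m from the base axis. Payload 10.4 kg.
Tool frame: the origin (TCP) lies between the finger pads; the fingertips stand 22 mm ahead of it and the grasp point (between the pads) lies 3 mm ahead of it (r.nose_length is the distance from the TCP to the fingertips, in m); z points along the fingers, y is the line along which they close (so a half turn about z gives the same grasp; the last joint's range is limited). The gripper opens to 87 mm and grips with 3 to 60 N. Pads are 19 mm wide; open, the fingers measure 117 mm over their backs; the gripper's body (75 mm by 190 mm) begins 51 mm behind the grasp point.
Start: joints at [-1.349, 0.332, -0.065, 1.46, 0.022, 1.35, -0.088], TCP at [0.151, 0.606, 0.245] pointing down, gripper open.
Joint ranges: [-2.6, 2.6], [-0.5, 2.12], [-1.47, 1.34], [0.16, 2.42], [-1.27, 4.41], [0.06, 2.06], [-2.6, 2.6]. Speed limits (rad/s): [2.22, 2.22, 2.79, 2.79, 3.14, 3.14, 3.14].

INTERFACE

Orientations are given as a unit quaternion [x, y, z, w].
In Python, from bench import readout, cams, r gives the robot as it stands. The module is installed in compiled form; this text tells all that it offers.
- The arm moves only by the tool step_arm, never from a script. Its argument "deltas" is a list that holds one entry, the list of rows, each a list of 7 numbers: the turn, a rotation vector about the tool's x, y, z in rad, then the shift along the tool's x, y, z in m, then the opening in per cent of the stroke, from 0 (shut) to 100 (fully open). A call has 1 to 20 rows; each row is the pose to reach, as a shift and turn from the pose commanded when the call began, along the tool's axes at that moment; what a row does not reach only later rows make up. A row lasts 1/8 s, in which the tool goes at most 62.5 mm and 10.7 degrees, less where a joint would pass 70% of its speed; a pose out of reach is approached as far as the arm can. A call with a gripper value outside its range is refused whole. The fingers move at their own pace and stop on an object; "squeeze" is the grip in N (left out, the last holds). Time passes only in rows, so rows that repeat a pose let the fingers close. It gives the time, the measured TCP pose, the force, the opening and the grip force at its end, in the units of the state.
- readout.read_state(): the state, without advancing time (a new reading comes with each control period).
- cams.camera(name): name is "scene" or "side" or "wrist"; returns a dict with "img" (420x560x3 uint8, red, green, blue), "fx", "fy", "cx", "cy" (pixels), "origin" and "rotation" of the camera in the world; the wrist camera has in their place "T_tool_cam" (4x4, takes a point from camera to tool coordinates, whose origin is the TCP and whose axes are the flange's). Camera axes: x right, y up, looking along -z (the intrinsics and any distortion apply to the point x, -y, -z); pixel columns grow to the right and rows downward; lengths in m; the calibration is good to about 2 mm. A picture is of the moment at which its call begins: read the wrist's pose just before it. There is no depth.
- r.close_job(): hands the job in; it is judged then, once.
The state is a dict: "time": time; "joint_positions": joint angles; "joint_vel": joint speeds; "joint_torque": joint torques, N m; "ee_pos": TCP position; "eef_rot": TCP orientation; "ft_force": force on the tool from outside, world axes, zero at the start; "torque": the same for the moment, N m; "width": finger opening in m; "grip_force": force on a finger pad.
Only numpy, scipy, OpenCV 4.12 (cv2) and the standard library are available. Lean on these libraries where they do the work, as an engineer would, in place of code of your own. Each camera call takes 0.05 s, during which the arm holds its last target. There are 200 camera calls.

## Working session

There is one attempt and no reset: what is moved stays moved. The work goes in short steps, Python scripts to look and compute and a tool call to move; the robot and the scene stay as the last step left them, time stands still between calls to the robot, and variables do not carry over. Pictures are saved under pics/ and viewed, at most 10 in all, crops included, and the job is handed in when it is done.

Besides the shell and the picture viewer there is one more tool, called after "Request:" by a JSON object that holds its "method" and its "body". step_arm: Moves the arm, as the interface text tells. Its arguments: {"type":"object","properties":{"deltas":{"type":"array"},"squeeze":{"type":"number"}},"required":["deltas"]}

```bash
mkdir -p pics; python3 - <<'E'
from bench import readout,cams,r
import cv2,numpy as np
s=readout.read_state();print({k:np.round(v,3) for k,v in s.items()}, r.nose_length)
ims=[]
for n in("scene","side","wrist"):
    c=cams.camera(n);cv2.imwrite(f"pics/{n}0.png",c["img"][...,::-1]);
    print(n,{k:np.round(v,4).tolist() for k,v in c.items() if k!="img"})
E
```

```text
{'time': np.float64(0.0), 'joint_positions': array([-1.349,  0.333, -0.065,  1.461,  0.022,  1.35 , -0.088]), 'joint_vel': array([ 0.   , -0.001,  0.   ,  0.001,  0.   ,  0.   , -0.002]), 'joint_torque': array([-1.0000e-03, -6.2326e+01,  2.4000e-02, -3.8990e+01, -6.2000e-02,
        4.0000e-02,  0.0000e+00]), 'ee_pos': array([0.151, 0.606, 0.244]), 'eef_rot': array([ 0.122,  0.993, -0.001, -0.   ]), 'ft_force': array([0.172, 0.479, 0.067]), 'torque': array([ 0.02 ,  0.013, -0.028]), 'grip_force': np.float64(0.0), 'width': np.float64(0.087)} 0.022
scene {'fx': 458.8665, 'fy': 458.8665, 'cx': 281.1295, 'cy': 207.6322, 'origin': [1.0897, -0.1059, 0.9774], 'rotation': [0.2138, 0.1401, 0.5339, 0.806]}
side {'fx': 442.1936, 'fy': 442.1936, 'cx': 282.8023, 'cy': 211.7173, 'origin': [0.2104, -0.6636, 0.7619], 'rotation': [0.4255, -0.1083, -0.2053, 0.8747]}
wrist {'fx': 323.4384, 'fy': 323.4384, 'cx': 278.5605, 'cy': 218.4074, 'T_tool_cam': [[0.0004, 0.9702, 0.2423, 0.0664], [1.0, 0.0, -0.0018, 0.0004], [-0.0018, 0.2423, -0.9702, -0.1401], [0.0, 0.0, 0.0, 1.0]]}
```

View pics/scene0.png

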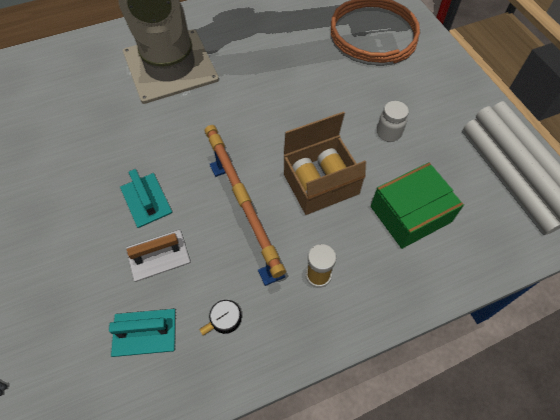

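View pics/side0.png

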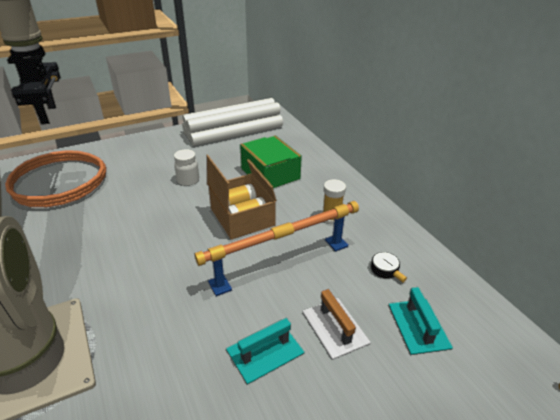

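```bash
cat > h.py <<'E'
import numpy as np,cv2
from scipy.spatial.transform import Rotation as R
from bench import readout,cams,r
K=dict(scene=(458.8665,281.1295,207.6322,[1.0897,-.1059,.9774],[0.2138,.1401,.5339,.806]),
 side=(442.1936,282.8023,211.7173,[.2104,-.6636,.7619],[.4255,-.1083,-.2053,.8747]))
def ray(n,u,v):
    f,cx,cy,o,q=K[n]; d=R.from_quat(q).apply([(u-cx)/f,-(v-cy)/f,-1]); return np.array(o),d/np.linalg.norm(d)
def plane(n,u,v,z):
    o,d=ray(n,u,v); return o+d*(z-o[2])/d[2]
def tri(a,b):
    o1,d1=ray("scene",*a);o2,d2=ray("side",*b)
    t=np.linalg.lstsq(np.c_[d1,-d2],o2-o1,rcond=None)[0]
    p,q=o1+d1*t[0],o2+d2*t[1]; return np.round((p+q)/2,4),round(np.linalg.norm(p-q),4)
E
python3 - <<'E'
import cv2
a=cv2.imread("pics/scene0.png");b=cv2.imread("pics/side0.png")
cv2.imwrite("pics/c1.png",cv2.resize(a[100:290,110:376],None,fx=3,fy=3,interpolation=cv2.INTER_CUBIC))
cv2.imwrite("pics/c2.png",cv2.resize(b[145:365,190:380],None,fx=2.7,fy=2.7,interpolation=cv2.INTER_CUBIC))
E
```

```text
(no output)
```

View pics/c1.png

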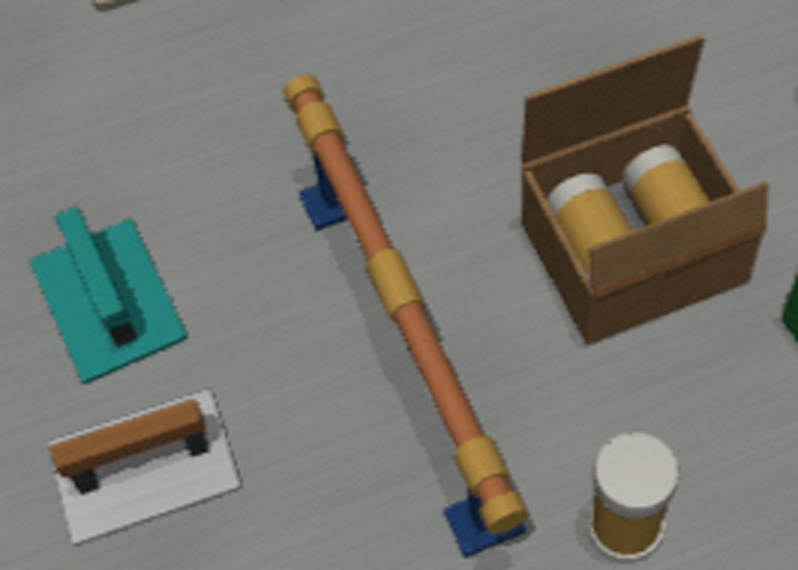

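View pics/c2.png

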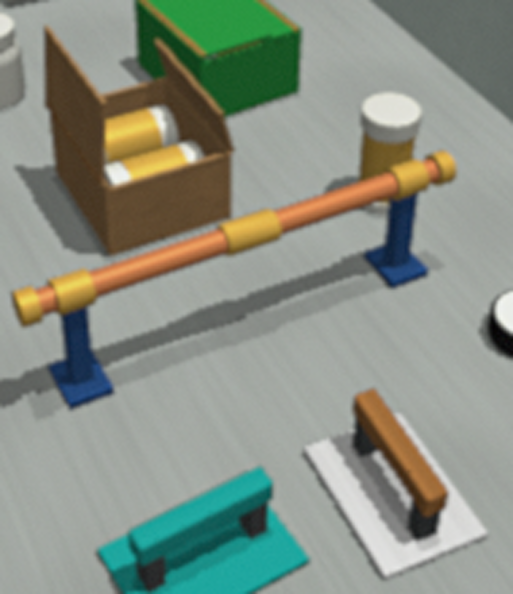

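```bash
python3 - <<'E'
from h import *
S=lambda u,v,z:np.round(plane("scene",110+u/3,100+v/3,z),4)
D=lambda u,v,z:np.round(plane("side",190+u/2.7,145+v/2.7,z),4)
T=lambda a,b:tri((110+a[0]/3,100+a[1]/3),(190+b[0]/2.7,145+b[1]/2.7))
print("carton bottom",S(588,342,0),S(748,284,0),S(525,228,0), "side",D(110,252,0),D(230,213,0))
print("crease narrow",S(592,293,.08),S(760,237,.08),"crease wide",S(525,165,.085),S(690,110,.085))
print("wide crease side",D(107,100,.085),"narrow",D(232,152,.08))
print("wide edge",T((527,97),(105,97)),T((703,40),(47,30)))
print("narrow edge",T((593,248),(232,150)),T((767,184),(158,40)))
print("plate",[S(*p,.008) for p in((52,442),(210,390),(240,487),(74,543))],[D(*p,.008) for p in((305,450),(400,413),(485,533),(388,576))])
print("handle top",[S(*p,.064) for p in((51,449),(195,401),(204,418),(56,472))],[D(*p,.064) for p in((355,400),(375,390),(445,490),(425,508))])
print("pipe",S(301,82,.12),S(503,505,.12),S(393,270,.12), D(28,295,.12),D(445,160,.12))
print("cartridge",S(637,465,.11),"jar",np.round(plane("scene",396,110,.09),3),"gauge",np.round(plane("scene",226,316,.026),3),"green",np.round(plane("scene",373,205,.09),3), "teal",S(60,215,.06))
print(r.nose_length)
E
```

```text
carton bottom [ 0.6191  0.1621 -0.    ] [0.6208 0.3074 0.    ] [0.4975 0.1587 0.    ] side [0.4894 0.1626 0.    ] [0.6192 0.1653 0.    ]
crease narrow [0.6201 0.1606 0.08  ] [0.6249 0.3022 0.08  ] crease wide [0.4937 0.1595 0.085 ] [0.4954 0.3056 0.085 ]
wide crease side [0.5406 0.2873 0.085 ] narrow [0.6183 0.16   0.08  ]
wide edge (array([0.4965, 0.1598, 0.1769]), np.float64(0.0049)) (array([0.4927, 0.3079, 0.1671]), np.float64(0.0011))
narrow edge (array([0.6057, 0.1601, 0.0981]), np.float64(0.0294)) (array([0.6077, 0.3094, 0.1253]), np.float64(0.0008))
plate [array([ 0.542 , -0.2575,  0.008 ]), array([ 0.5462, -0.1323,  0.008 ]), array([ 0.6343, -0.1353,  0.008 ]), array([ 0.6293, -0.2621,  0.008 ])] [array([ 0.5383, -0.1361,  0.008 ]), array([ 0.6272, -0.137 ,  0.008 ]), array([ 0.6214, -0.2641,  0.008 ]), array([ 0.5366, -0.2632,  0.008 ])]
handle top [array([ 0.5788, -0.2507,  0.064 ]), array([ 0.5821, -0.1436,  0.064 ]), array([ 0.598 , -0.1415,  0.064 ]), array([ 0.598 , -0.2517,  0.064 ])] [array([ 0.5721, -0.1497,  0.064 ]), array([ 0.5913, -0.1477,  0.064 ]), array([ 0.5865, -0.2511,  0.064 ]), array([ 0.565 , -0.2579,  0.064 ])]
pipe [0.3732 0.017  0.12  ] [0.7676 0.0256 0.12  ] [0.5665 0.0227 0.12  ] [0.3698 0.0132 0.12  ] [0.7614 0.0179 0.12  ]
cartridge [0.7726 0.1229 0.11  ] jar [0.478 0.472 0.09 ] gauge [ 0.789 -0.102  0.026] green [0.7   0.285 0.09 ] teal [ 0.3774 -0.1959  0.06  ]
0.022
```

Request:
{"method": "step_arm", "body": {"deltas": [[[0,0,-0.11,-0.15,-0.06,0,0],[0,0,-0.225,-0.3,-0.12,0,0],[0,0,-0.225,-0.45,-0.18,0,0],[0,0,-0.225,-0.598,-0.234,0,0],[0,0,-0.225,-0.598,-0.234,0,0],[0,0,-0.225,-0.598,-0.234,0,0],[0,0,-0.225,-0.598,-0.234,0,0],[0,0,-0.225,-0.598,-0.234,0,0],[0,0,-0.225,-0.598,-0.234,0,0],[0,0,-0.225,-0.598,-0.234,0,0],[0,0,-0.225,-0.598,-0.234,0,0],[0,0,-0.225,-0.598,-0.234,0,0],[0,0,-0.225,-0.598,-0.234,0,0],[0,0,-0.225,-0.598,-0.234,0,0],[0,0,-0.225,-0.598,-0.234,0,0],[0,0,-0.225,-0.598,-0.234,0,0]]], "squeeze": 10}}

```text
time: 2.15
ee_pos: [0.6746, 0.2349, 0.2448]
eef_rot: [0.01, 1.0, 0.0, 0.0]
ft_force: [-0.2, -0.5, -0.1]
width: 0.0004
grip_force: 0.0
```

Request:
{"method": "step_arm", "body": {"deltas": [[[0,0,0,0,0,0.06,0],[0,0,0,0,0,0.115,0],[0,0,0,0,0,0.115,0],[0,0,0,0.02,0,0.115,0],[0,0,0,0.035,0,0.115,0],[0,0,0,0.05,0,0.115,0],[0,0,0,0.065,0,0.115,0],[0,0,0,0.078,0,0.115,0],[0,0,0,0.085,0,0.12,0],[0,0,0,0.087,0,0.127,0],[0,0,0,0.087,0,0.133,0],[0,0,0,0.087,0,0.138,0],[0,0,0,0.087,0,0.141,0],[0,0,0,0.087,0,0.141,0]]]}}

```text
time: 3.9
ee_pos: [0.588, 0.2361, 0.1061]
eef_rot: [0.01, 1.0, 0.0, -0.0]
ft_force: [-14.2, -4.6, 26.9]
width: 0.0005
grip_force: 13.7
```

Request:
{"method": "step_arm", "body": {"deltas": [[[0,0,0,0,0,-0.06,0],[0,0,0,0,0,-0.12,0],[0,0,0,0,0,-0.15,0],[0,0,0,0.05,0,-0.15,0],[0,0,0,0.1,0,-0.15,0],[0,0,0,0.145,0,-0.15,0],[0,0,0,0.145,0,-0.15,0],[0,0,0,0.145,0,-0.15,0],[0,0,0,0.145,0,-0.15,0]]]}}

```text
time: 5.03
ee_pos: [0.4439, 0.2387, 0.2533]
eef_rot: [0.011, 1.0, -0.0, 0.0]
ft_force: [0.2, -0.0, 0.3]
width: 0.0006
grip_force: 0.0
```

```bash
python3 - <<'E'
from h import *
a=cams.camera("scene")["img"][80:260,220:400,::-1];b=cams.camera("side")["img"][120:300,160:340,::-1]
cv2.imwrite("pics/f1.png",cv2.resize(np.hstack([a,b]),None,fx=2.2,fy=2.2))
print(readout.read_state()["ee_pos"])
E
```

```text
[0.44368465 0.23876592 0.25323089]
```

View pics/f1.png

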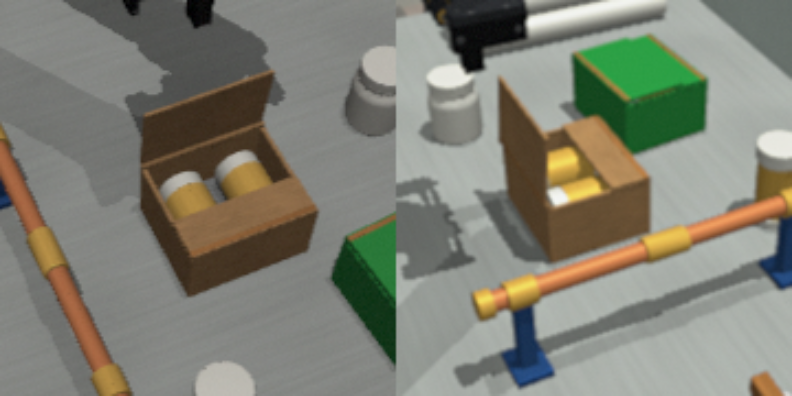

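Request:
{"method": "step_arm", "body": {"deltas": [[[0,0,0,0,0,0.05,0],[0,0,0,0,0,0.099,0],[0,0,0,0,0,0.099,0],[0,0,0,-0.02,0,0.099,0],[0,0,0,-0.036,0,0.099,0],[0,0,0,-0.052,0,0.099,0],[0,0,0,-0.068,0,0.099,0],[0,0,0,-0.084,0,0.099,0],[0,0,0,-0.097,0,0.107,0],[0,0,0,-0.108,0,0.116,0],[0,0,0,-0.115,0,0.124,0],[0,0,0,-0.115,0,0.131,0],[0,0,0,-0.115,0,0.137,0],[0,0,0,-0.115,0,0.142,0],[0,0,0,-0.115,0,0.145,0],[0,0,0,-0.115,0,0.145,0]]]}}

```text
time: 7.12
ee_pos: [0.5578, 0.237, 0.1108]
eef_rot: [0.01, 1.0, 0.001, 0.0]
ft_force: [-8.6, -3.5, 19.2]
width: 0.0007
grip_force: 10.0
```

Request:
{"method": "step_arm", "body": {"deltas": [[[0,0,0,0,0,-0.06,0],[0,0,0,0,0,-0.12,0],[0,0,0,0,0,-0.15,0],[0,0,0,-0.01,-0.1,-0.15,50],[0,0,0,-0.02,-0.2,-0.15,100],[0,0,0,-0.036,-0.38,-0.15,100],[0,0,0,-0.036,-0.38,-0.15,100],[0,0,0,-0.036,-0.38,-0.15,100],[0,0,0,-0.036,-0.38,-0.15,100],[0,0,0,-0.036,-0.38,-0.15,100],[0,0,0,-0.036,-0.38,-0.15,100],[0,0,0,-0.036,-0.38,-0.15,100],[0,0,0,-0.036,-0.38,-0.15,100]]]}}

```text
time: 8.75
ee_pos: [0.5867, -0.1422, 0.2585]
eef_rot: [0.009, 1.0, 0.0, 0.0]
ft_force: [0.2, 0.4, 0.4]
width: 0.0857
grip_force: 0.0
```

```bash
python3 - <<'E'
from h import *
s=readout.read_state();print({k:np.round(s[k],3) for k in("joint_positions","ee_pos","eef_rot","width")})
a=cams.camera("scene")["img"][80:260,220:400,::-1];b=cams.camera("side")["img"][120:300,160:340,::-1]
cv2.imwrite("pics/f2.png",cv2.resize(np.hstack([a,b]),None,fx=2.2,fy=2.2))
E
```

```text
{'joint_positions': array([-0.202,  0.288,  0.453,  1.523, -0.128,  1.359,  1.815]), 'ee_pos': array([ 0.587, -0.142,  0.259]), 'eef_rot': array([0.009, 1.   , 0.   , 0.   ]), 'width': np.float64(0.086)}
```

View pics/f2.png

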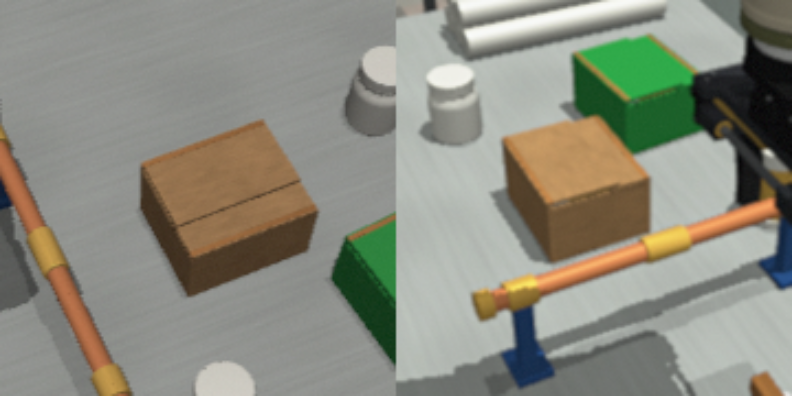

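Request:
{"method": "step_arm", "body": {"deltas": [[[0,0,-0.18,0,-0.056,0,100],[0,0,-0.36,0,-0.056,0,100],[0,0,-0.54,0,-0.056,0,100],[0,0,-0.72,0,-0.056,0,100],[0,0,-0.9,0,-0.056,0,100],[0,0,-1.08,0,-0.056,0,100],[0,0,-1.26,0,-0.056,0.03,100],[0,0,-1.44,0,-0.056,0.06,100],[0,0,-1.553,0,-0.056,0.06,100],[0,0,-1.553,0,-0.056,0.06,100],[0,0,-1.553,0,-0.056,0.06,100],[0,0,-1.553,0,-0.056,0.06,100]]]}}

```text
time: 10.35
ee_pos: [0.5934, -0.1616, 0.174]
eef_rot: [-0.65, 0.759, -0.011, -0.022]
ft_force: [7.9, 54.2, 28.2]
width: 0.0871
grip_force: 0.0
```

```bash
python3 - <<'E'
from h import *
s=readout.read_state();print({k:np.round(s[k],4) for k in("joint_positions","ee_pos","eef_rot","width")})
c=cams.camera("wrist");im=c["img"];cv2.imwrite("pics/w1.png",im[...,::-1])
def wr(u,v,z):
    T=np.array(c["T_tool_cam"]);Rt=R.from_quat(s["eef_rot"]);o=s["ee_pos"]+Rt.apply(T[:3,3])
    d=Rt.apply(T[:3,:3]@np.array([(u-c["cx"])/c["fx"],-(v-c["cy"])/c["fy"],-1])); return o+d*(z-o[2])/d[2]
hsv=cv2.cvtColor(im,cv2.COLOR_RGB2HSV)
m=cv2.inRange(hsv,(5,90,60),(20,255,255))
n,l,st,ce=cv2.connectedComponentsWithStats(m)
for i in np.argsort(-st[1:,4])[:3]+1:
    cnt=cv2.findContours((l==i).astype(np.uint8),0,2)[0][0]
    b=cv2.minAreaRect(cnt);P=[wr(*p,.064) for p in cv2.boxPoints(b)]
    print(st[i],np.round(P,4).tolist(),np.round(np.mean(P,0),4))
# carton top refine
S=lambda u,v,z:np.round(plane("scene",220+u/2.2,80+v/2.2,z),4)
print([S(142,165,.089),S(264,122,.089),S(317,208,.084),S(187,252,.084)])
D=lambda u,v,z:np.round(plane("side",160+(u-396)/2.2,120+v/2.2,z),4)
print([D(503,141,.089),D(598,118,.089),D(649,178,.084),D(549,207,.084)])
E
```

```text
{'joint_positions': array([ 1.088 ,  0.8759, -1.4697,  1.5261,  0.9059,  1.5558,  2.6025]), 'ee_pos': array([ 0.5934, -0.1616,  0.174 ]), 'eef_rot': array([-0.6503,  0.7593, -0.011 , -0.0216]), 'width': np.float64(0.0871)}
[ 265  110   38  139 3248] [[0.589, -0.2509, 0.064], [0.5708, -0.2501, 0.064], [0.5735, -0.143, 0.064], [0.5933, -0.1437, 0.064]] [ 0.5816 -0.1969  0.064 ]
[ 80 257  11  21  38] [[0.7604, -0.1468, 0.064], [0.749, -0.1622, 0.064], [0.746, -0.1601, 0.064], [0.7574, -0.1447, 0.064]] [ 0.7532 -0.1535  0.064 ]
[467 298   7  11  25] [[0.4457, -0.0684, 0.064], [0.4402, -0.0761, 0.064], [0.4375, -0.0737, 0.064], [0.443, -0.066, 0.064]] [ 0.4416 -0.0711  0.064 ]
[array([0.496 , 0.1573, 0.089 ]), array([0.4947, 0.3055, 0.089 ]), array([0.6166, 0.3078, 0.084 ]), array([0.6126, 0.158 , 0.084 ])]
[array([0.4845, 0.2968, 0.089 ]), array([0.6093, 0.294 , 0.089 ]), array([0.6145, 0.1577, 0.084 ]), array([0.4893, 0.1572, 0.084 ])]
```

View pics/w1.png

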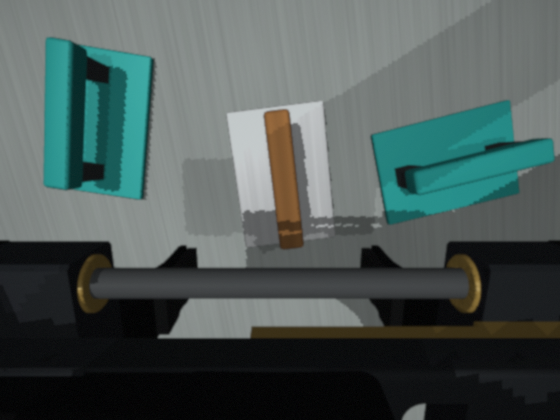

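```bash
python3 - <<'E'
from h import *
s=readout.read_state();print({k:np.round(s[k],3) for k in s})
cv2.imwrite("pics/s3.png",cams.camera("side")["img"][...,::-1])
E
```

```text
{'time': np.float64(10.4), 'joint_positions': array([ 1.085,  0.878, -1.465,  1.535,  0.908,  1.553,  2.603]), 'joint_vel': array([-0.019, -0.038,  0.031, -0.017, -0.137,  0.033, -0.001]), 'joint_torque': array([ 2.5700e+00, -7.6189e+01, -4.5130e+01, -3.8920e+01,  3.2200e-01,
        6.3700e-01, -2.4000e-02]), 'ee_pos': array([ 0.591, -0.16 ,  0.169]), 'eef_rot': array([-0.653,  0.757, -0.01 , -0.025]), 'ft_force': array([-0.201, -0.697, -5.368]), 'torque': array([0.144, 0.125, 0.025]), 'grip_force': np.float64(0.0), 'width': np.float64(0.087)}
```

View pics/s3.png

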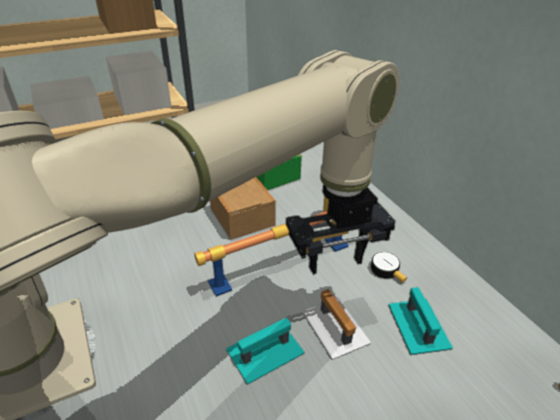

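Request:
{"method": "step_arm", "body": {"deltas": [[[0,0,0.1,0,0,-0.02,100],[0,0,0.2,0,0,-0.04,100],[0,0,0.3,0,0,-0.06,100],[0,0,0.42,0,0,-0.08,100],[0,0,0.54,0,0,-0.08,100],[0,0,0.66,0,0,-0.08,100],[0,0,0.78,0,0,-0.08,100],[0,0,0.9,0,0,-0.08,100],[0,0,1.02,0,0,-0.08,100],[0,0,1.14,0,0,-0.08,100],[0,0,1.26,0,0,-0.08,100],[0,0,1.38,0,0,-0.08,100],[0,0,1.45,0,0,-0.08,100],[0,0,1.45,0,0,-0.08,100]]]}}

```text
time: 12.2
ee_pos: [0.5948, -0.1542, 0.2562]
eef_rot: [0.014, 1.0, -0.023, -0.009]
ft_force: [0.5, -0.5, -0.3]
width: 0.0868
grip_force: 0.0
```

```bash
python3 - <<'E'
from h import *
s=readout.read_state();print({k:np.round(s[k],3) for k in s})
E
```

```text
{'time': np.float64(12.2), 'joint_positions': array([ 1.011,  0.624, -1.277,  1.423,  0.635,  1.551,  1.305]), 'joint_vel': array([ 0.004,  0.011, -0.006,  0.004,  0.012,  0.002,  0.038]), 'joint_torque': array([ 5.0000e-03, -5.6640e+01, -2.1242e+01, -3.2886e+01,  1.3800e-01,
        1.9000e-01, -7.4900e-01]), 'ee_pos': array([ 0.595, -0.154,  0.256]), 'eef_rot': array([ 0.014,  1.   , -0.023, -0.009]), 'ft_force': array([ 0.506, -0.499, -0.271]), 'torque': array([ 0.066, -0.02 , -0.019]), 'grip_force': np.float64(0.0), 'width': np.float64(0.087)}
```

```bash
cat >> h.py <<'E'
def go(pos,head):
    s=readout.read_state();y=np.array([np.cos(head),np.sin(head),0]);z=np.array([0,0,-1.])
    Rc=R.from_quat(s["eef_rot"]);Rt=R.from_matrix(np.c_[np.cross(y,z),y,z])
    print("turn",np.round((Rc.inv()*Rt).as_rotvec(),3),"shift",np.round(Rc.inv().apply(np.array(pos)-s["ee_pos"]),4),"j",np.round(s["joint_positions"],2),"f",np.round(s["ft_force"],1))
E
python3 -c "
from h import *
go([.583,-.197,.22],-.035)"
```

```text
turn [-0.05   0.024  1.576] shift [ 0.01   -0.0414  0.0384] j [ 1.01  0.62 -1.28  1.42  0.63  1.55  1.31] f [ 0.5 -0.5 -0.3]
```

Request:
{"method": "step_arm", "body": {"deltas": [[[-0.004,0.002,0.126,0.001,-0.004,0.003,100],[-0.008,0.004,0.252,0.002,-0.008,0.006,100],[-0.012,0.006,0.378,0.003,-0.012,0.01,100],[-0.016,0.008,0.504,0.004,-0.016,0.013,100],[-0.02,0.01,0.63,0.005,-0.02,0.016,100],[-0.024,0.012,0.756,0.006,-0.024,0.02,100],[-0.028,0.013,0.882,0.007,-0.028,0.023,100],[-0.032,0.015,1.008,0.008,-0.032,0.026,100],[-0.036,0.017,1.134,0.009,-0.036,0.03,100],[-0.04,0.019,1.26,0.01,-0.04,0.034,100],[-0.044,0.021,1.386,0.01,-0.0414,0.038,100],[-0.05,0.024,1.576,0.01,-0.0414,0.0384,100],[-0.05,0.024,1.576,0.01,-0.0414,0.0384,100],[-0.05,0.024,1.576,0.01,-0.0414,0.0384,100]]]}}

```text
time: 13.95
ee_pos: [0.5827, -0.1973, 0.2191]
eef_rot: [0.718, 0.696, -0.0, -0.0]
ft_force: [-0.1, 0.9, -0.1]
width: 0.0871
grip_force: 0.0
```

```bash
python3 - <<'E'
from h import *
s=readout.read_state();print(np.round(s["ee_pos"],4),np.round(s["eef_rot"],4))
c=cams.camera("wrist");im=c["img"];cv2.imwrite("pics/w2.png",im[...,::-1])
def wr(u,v,z):
    T=np.array(c["T_tool_cam"]);Rt=R.from_quat(s["eef_rot"]);o=s["ee_pos"]+Rt.apply(T[:3,3])
    d=Rt.apply(T[:3,:3]@np.array([(u-c["cx"])/c["fx"],-(v-c["cy"])/c["fy"],-1])); return o+d*(z-o[2])/d[2]
m=cv2.inRange(cv2.cvtColor(im,cv2.COLOR_RGB2HSV),(5,90,60),(20,255,255))
n,l,st,ce=cv2.connectedComponentsWithStats(m)
for i in np.argsort(-st[1:,4])[:2]+1:
    cnt=cv2.findContours((l==i).astype(np.uint8),0,2)[0][0]
    P=[wr(*p,.064) for p in cv2.boxPoints(cv2.minAreaRect(cnt))]
    print(st[i],np.round(P,4).tolist(),np.round(np.mean(P,0),4))
go([.583,-.197,.072],-.035)
E
```

```text
[ 0.5827 -0.1973  0.2191] [ 7.177e-01  6.964e-01 -1.000e-04 -5.000e-04]
[ 268  151   21  113 2181] [[0.5744, -0.1417, 0.064], [0.5923, -0.1423, 0.064], [0.5899, -0.2491, 0.064], [0.5704, -0.2485, 0.064]] [ 0.5818 -0.1954  0.064 ]
[481 135   5  26  42] [[0.7629, -0.1335, 0.064], [0.7654, -0.1333, 0.064], [0.7708, -0.1552, 0.064], [0.7683, -0.1554, 0.064]] [ 0.7669 -0.1443  0.064 ]
turn [-0.001 -0.001  0.004] shift [0.0002 0.0005 0.147 ] j [ 0.97  0.5  -0.98  1.48  0.42  1.38 -0.06] f [-1.   0.6 -0.1]
```

Request:
{"method": "step_arm", "body": {"deltas": [[[0,0,0.004,0.001,0,0.05,100],[0,0,0.004,0.001,0,0.1,100],[0,0,0.004,0.001,0,0.14,100],[0,0,0.004,0.001,0,0.163,100],[0,0,0.004,0.001,0,0.163,100],[0,0,0.004,0.001,0,0.163,50],[0,0,0.004,0.001,0,0.163,15],[0,0,0.004,0.001,0,0.163,0],[0,0,0.004,0.001,0,0.163,0],[0,0,0.004,0.001,0,0.163,0],[0,0,0.004,0.001,0,0.163,0],[0,0,0.004,0.001,0,0.163,0]]], "squeeze": 45}}

```text
time: 15.5
ee_pos: [0.5823, -0.1964, 0.0557]
eef_rot: [0.721, 0.693, -0.0, -0.001]
ft_force: [0.4, -0.5, -0.5]
width: 0.0251
grip_force: 0.0
```

Request:
{"method": "step_arm", "body": {"deltas": [[[0,0,0,0,0,0,0],[0,0,0,0,0,0,0],[0,0,0,0,0,0,0],[0,0,0,0,0,0,0],[0,0,0,0,0,-0.01,0],[0,0,0,0,0,-0.03,0],[0,0,0,0,0,-0.06,0],[0,0,0,0,0,-0.09,0],[0,0,0,0,0,-0.12,0],[0,0,0,0,0,-0.15,0],[0,0,0,0,0,-0.18,0],[0,0,0,0,0,-0.2,0],[0,0,0,0,0,-0.2,0],[0,0,0,0,0,-0.2,0]]]}}

```text
time: 17.25
ee_pos: [0.5821, -0.1966, 0.2546]
eef_rot: [0.721, 0.693, -0.001, -0.001]
ft_force: [-0.7, 0.5, -6.1]
width: 0.0194
grip_force: 45.0
```

```bash
python3 - <<'E'
from h import *
# refined carton from all measured corners
f=np.array([[.6191,.1621],[.6208,.3074]]);n=np.array([[.4937,.1595],[.4954,.3056]])
print("c approx",np.vstack([f,n]).mean(0))
s=readout.read_state();print({k:np.round(s[k],3) for k in("grip_force","width","ft_force","torque")})
go([.557,.233,.256],-.02)
E
```

```text
c approx [0.55725 0.23365]
{'grip_force': np.float64(44.994), 'width': np.float64(0.019), 'ft_force': array([-0.718,  0.549, -6.125]), 'torque': array([-0.063,  0.079,  0.011])}
turn [-0.003 -0.001 -0.019] shift [ 0.4282 -0.0418 -0.0009] j [ 0.97  0.48 -0.99  1.43  0.4   1.44 -0.06] f [-0.7  0.5 -6.1]
```

Request:
{"method": "step_arm", "body": {"deltas": [[[0,0,-0.001,0.012,-0.001,0,0],[0,0,-0.002,0.035,-0.003,0,0],[0,0,-0.004,0.065,-0.006,0,0],[0,0,-0.005,0.095,-0.009,0,0],[0,0,-0.006,0.13,-0.012,0,0],[0,0,-0.008,0.165,-0.016,0,0],[0,0,-0.01,0.2,-0.02,0,0],[0,0,-0.012,0.235,-0.023,0,0],[-0.001,0,-0.013,0.27,-0.027,0,0],[-0.001,0,-0.014,0.305,-0.03,0,0],[-0.002,0,-0.016,0.34,-0.033,0,0],[-0.002,0,-0.017,0.37,-0.036,0,0],[-0.002,0,-0.018,0.4,-0.039,0,0],[-0.003,-0.001,-0.019,0.42,-0.041,0,0],[-0.003,-0.001,-0.019,0.428,-0.042,0,0],[-0.003,-0.001,-0.019,0.428,-0.042,0,0],[-0.003,-0.001,-0.019,0.428,-0.042,0,0]]]}}

```text
time: 19.38
ee_pos: [0.5576, 0.2318, 0.2559]
eef_rot: [0.715, 0.7, 0.0, 0.001]
ft_force: [0.6, 0.0, -4.8]
width: 0.0194
grip_force: 45.0
```

```bash
python3 - <<'E'
from h import *
go([.557,.233,.17],-.02)
a=cams.camera("scene")["img"][50:260,200:420,::-1];b=cams.camera("side")["img"][80:290,150:370,::-1]
cv2.imwrite("pics/p1.png",cv2.resize(np.hstack([a,b]),None,fx=1.8,fy=1.8,interpolation=cv2.INTER_CUBIC))
E
```

```text
turn [ 0.002  0.001 -0.001] shift [ 0.0013 -0.0008  0.0859] j [ 0.32  0.48 -1.08  1.46  0.43  1.45 -0.78] f [ 0.6  0.  -4.8]
```

View pics/p1.png

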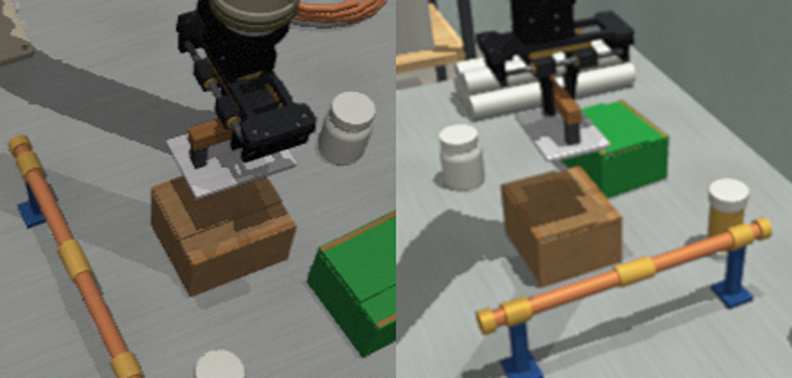

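Request:
{"method": "step_arm", "body": {"deltas": [[[0.002,0.001,0,0.001,-0.001,0.02,0],[0.002,0.001,0,0.001,-0.001,0.045,0],[0.002,0.001,0,0.001,-0.001,0.065,0],[0.002,0.001,0,0.001,-0.001,0.08,0],[0.002,0.001,0,0.001,-0.001,0.09,0],[0.002,0.001,0,0.001,-0.001,0.096,0],[0.002,0.001,0,0.001,-0.001,0.1,0],[0.002,0.001,0,0.001,-0.001,0.1,0],[0.002,0.001,0,0.001,-0.001,0.1,0],[0.002,0.001,0,0.001,-0.001,0.1,0]]]}}

```text
time: 20.72
ee_pos: [0.5567, 0.2338, 0.1563]
eef_rot: [0.714, 0.7, 0.0, -0.0]
ft_force: [0.0, 0.5, -4.5]
width: 0.0196
grip_force: 45.0
```

```bash
python3 - <<'E'
from h import *
go([.557,.2335,.155],-.02)
s=readout.read_state();print(np.round(s["ee_pos"],4),np.round(s["eef_rot"],4))
a=cams.camera("scene")["img"][110:230,265:385,::-1];b=cams.camera("side")["img"][140:260,190:310,::-1]
cv2.imwrite("pics/p2.png",cv2.resize(np.hstack([a,b]),None,fx=3.3,fy=3.3,interpolation=cv2.INTER_CUBIC))
E
```

```text
turn [ 0.    -0.001 -0.   ] shift [-0.0003  0.0003  0.0013] j [ 0.3   0.56 -1.03  1.59  0.5   1.28 -0.83] f [ 0.   0.5 -4.5]
[0.5567 0.2338 0.1563] [ 7.142e-01  6.999e-01  4.000e-04 -2.000e-04]
```

View pics/p2.png

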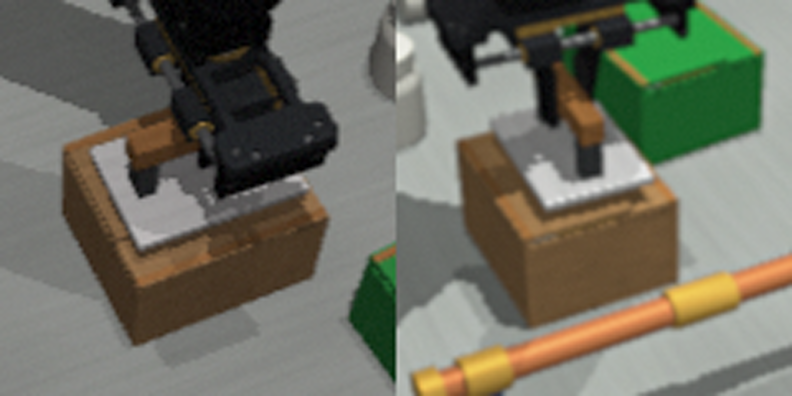

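```bash
python3 - <<'E'
from h import *
S=lambda u,v,z:np.round(plane("scene",265+u/3.3,110+v/3.3,z)[:2],4)
D=lambda u,v,z:np.round(plane("side",190+(u-396)/3.3,140+v/3.3,z)[:2],4)
for z in (.1086,):
  p=[S(92,148,z),S(137,247,z),S(308,182,z)];q=[D(493,118,z),D(545,208,z),D(653,178,z)]
  print("plate",p,(p[0]+p[2])/2,q,(q[0]+q[2])/2)
p=[S(64,148,.089),S(137,287,.084),S(327,215,.084)];q=[D(458,140,.089),D(527,238,.089),D(676,198,.084)]
print("carton",p,(p[0]+p[2])/2,q,(q[0]+q[2])/2)
E
```

```text
plate [array([0.5163, 0.1695]), array([0.6039, 0.1644]), array([0.6015, 0.2965])] [0.5589 0.233 ] [array([0.5154, 0.2939]), array([0.5077, 0.1625]), array([0.5966, 0.1624])] [0.556   0.22815]
carton [array([0.4954, 0.1571]), array([0.6198, 0.1585]), array([0.6181, 0.307 ])] [0.55675 0.23205] [array([0.4875, 0.3042]), array([0.4904, 0.1583]), array([0.6159, 0.1614])] [0.5517 0.2328]
```

Request:
{"method": "step_arm", "body": {"deltas": [[[0,0,0,0.001,-0.002,0.001,0],[0,0,0,0.001,-0.002,0.001,0],[0,0,0,0.001,-0.002,0.001,0],[0,0,0,0.001,-0.002,0.001,0],[0,0,0,0.001,-0.002,0.001,0],[0,0,0,0.001,-0.002,0.001,0]]]}}

```text
time: 21.58
ee_pos: [0.5546, 0.2347, 0.155]
eef_rot: [0.714, 0.7, 0.0, -0.0]
ft_force: [-0.9, -0.2, -5.0]
width: 0.0197
grip_force: 45.0
```

```bash
python3 -c "
from h import *
go([.555,.235,.155],-.02)
print(r.close_job())"
```

```text
turn [-0.    -0.001 -0.   ] shift [0.0003 0.0004 0.    ] j [ 0.3   0.56 -1.03  1.6   0.5   1.27 -0.84] f [-0.9 -0.2 -5. ]
the job is handed in; nothing more can be done
None
```

The job is handed in, with no verdict shown: both flaps are flat, narrow then wide, and the plate is held level, centred to a few millimetres, about 1 cm above the carton; one risk is that joint 7 read 2.603 rad against its 2.6 limit during a turn that I then reversed.

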